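Tip up the cover slab and cap the oblong mould

ROBOT

A 6-joint arm with a two-finger parallel gripper is mounted at the origin on the work surface. World frame = base frame: x ahead of the robot, y to its left, z up, the work surface at z = 0. Lengths are in mm, angles in degrees, forces in N, time in s.
With the tool pointing down it reaches from about 300 to 850 mm from the base axis. Payload 4.2 kg.
Tool frame: the origin (TCP) lies midway between the tips of the shut fingers; the grasp point (between the pads) lies env.grasp_offset behind it (env.grasp_offset is the distance from the TCP to the grasp point, in mm); y points along the fingers, x is the direction in which the jaws open and shut, and the axes are right-handed (so a half turn about y gives the same grasp; the last joint's range is limited). The gripper opens to 91 mm and grips with 3 to 60 N. Pads are 32 mm wide; open, the fingers measure 118 mm over their backs; the gripper's body (76 mm by 178 mm) begins 60 mm behind the grasp point.
Start: joints at [66.578, 18.312, 89.639, -0, 72.044, -1.146], TCP at [217.974, 532.1, 213.976] pointing down, gripper open.
Joint ranges: [-177.97, 177.97], [-48.28, 115.42], [12.27, 149.76], [-77.06, 257.06], [2.81, 150.46], [-146.56, 146.56]. Speed limits (degrees/s): [147.25, 147.25, 180, 180, 180, 180].

INTERFACE

Orientations are given as [roll, pitch, yaw] about the fixed x, y, z axes, in that order (R = Rz(yaw) Ry(pitch) Rx(roll)).
In Python, from workcell import state, vision, job, env gives the robot as it stands.
- The arm moves only by the shell command python3 -m handwheel 'ROWS' [FORCE]. ROWS is JSON, a list of rows, each a list of 3 entries, a list of its own where there are three numbers: the finger opening in cm, from 0 to 9.12, then the shift along the tool's x, y, z in cm, then the turn about the tool's y in degrees. A call has 1 to 10 rows; each row is the pose to reach, as a shift and turn from the pose measured when the call began, along the tool's axes at that moment; what a row does not reach only later rows make up. A row lasts 1/10 s, in which the tool goes at most 50 mm and 8.59 degrees, less where a joint would pass 70% of its speed; a pose out of reach is approached as far as the arm can. A call with a gripper value outside its range is refused whole. The fingers move at their own pace and stop on an object; FORCE is the grip in N (left out, the last holds). Time passes only in rows, so rows that repeat a pose let the fingers close. It gives the time, the measured TCP pose, the force and the opening at its end, in the units of the state.
- state(): the state, without advancing time (a new reading comes with each control period).
- vision.grab_frame(name): name is "side" or "top" or "wrist"; returns the picture (384x512x3 uint8, red, green, blue); there is no depth.
- vision.camera_model(name): a dict with "fov_y" (degrees; the focal length in pixels is half the picture's height over the tangent of half this angle, whatever the lens; pixels are square), "cx", "cy" (the principal point, pixels), "extrinsics" (4x4, takes a point from world to camera coordinates). Camera axes: x right, y up, looking along -z (the intrinsics and any distortion apply to the point x, -y, -z); pixel columns grow to the right and rows downward; lengths in mm; the calibration is good to about 2 mm. A picture is of the moment at which its call begins: read the wrist's pose just before it. camera_model takes no time and is no camera call; for the wrist camera it gives the pose at the moment of the call.
- job.job_done(): hands the job in, once; it reports no verdict.
The state is a dict: "time_s": time; "qpos": joint angles; "qvel": joint speeds; "effort": joint torques, N m; "ee_pos": TCP position; "ee_rot": TCP orientation; "force": force on the tool from outside, world axes, zero at the start; "torque": the same for the moment, N m; "gripper_width": finger opening in mm.
Only numpy, scipy, OpenCV 4.12 (cv2) and the standard library are available. Lean on these libraries where they do the work, as an engineer would, in place of code of your own. Each camera call takes 0.05 s, during which the arm holds its last target.

TASK

Press down the robot-side end of the clay slab in the wooden tip-up tray so that its other end rises and stays up. Then take the slab by its raised end and lay it gently, flat, over the mouth of the oblong mould (not the round one), centred and lengthwise along the mould, and let go.

Things in the scene. Friction and masses are not known exactly. Their poses are not given: they have to be found in the camera images.
- slab_mid (a point): Centre (half-way up) of the loose flat fired-clay slab, plain grey-brown, 150 x 60 x 8 mm, about 0.16 kg. x along its length towards the end that will rise, y across its width, z out of its upper face. It starts level on the tray's rocker bed, its upper face flush with the side walls (46 mm above the bench), so it cannot be gripped before it is tipped.
- tray: Fixed wooden tip-up tray, 176 x 90 x 46 mm; side walls 66 mm apart inside. Origin on the bench straight below the rocker's hinge; x along its length, away from the robot (turned up to 30 degrees), z up. The slab reaches from 50 mm behind the hinge (-x, robot side, over an open-ended hollow: the end to press) to 100 mm ahead (+x, by the closed end wall: the end that rises).
- rocker (a joint): Tilt (rad) of the bed under the slab: 0 level, 0.45 fully tipped (stop). Hinge across the tray, 32 mm above the bench, 6 mm under the slab. Pressing the slab 38 mm behind it with 5 to 8 N tips it (that point sinks about 20 mm); it is stiff and stays as left, the slab resting on it against a low lip. The raised end then stands 40 mm above the walls: grip its 60 mm width there.
- mouth (a point): Centre of the mouth of the fixed dark clay oblong mould, in its flat upper face, 52 mm above the bench. The mould is 100 mm long (x) and 48 mm wide (y), z up; the mouth is a 60 x 22 mm slot along x. The slab laid on it overhangs 25 mm at each end and 6 mm at each side; either way round will do. The other mould, round, is a bystander.
Not all that is in view belongs to the job. Leave any red or yellow look-alike of the part that bears slab_mid alone.

How it is judged:
By the outcome, as a careful person would: the job done as asked, in the order asked, and still so for the second after the job is handed in, with the robot touching nothing.
It also fails if it takes over 45 s, if anything falls off the work surface, if the arm or the gripper's body presses on something with over 40 N, if the wrist force passes 120 N, or if a joint passes its speed limit or range.

## Working session

There is one attempt and no reset: what is moved stays moved. The work goes in short steps, Python scripts to look and compute and a shell command to move; the robot and the scene stay as the last step left them, time stands still between calls to the robot, and variables do not carry over. Pictures are saved under pics/ and viewed, and the job is handed in when it is done.

```bash
mkdir -p pics; ls; python3 - <<'E'
from workcell import state, vision, job, env
import cv2,numpy as np
s=state();print(s); print(env.grasp_offset)
for n in("side","top","wrist"):
    print(n,vision.camera_model(n))
    cv2.imwrite(f"pics/a_{n}.png",vision.grab_frame(n)[:,:,::-1])
E
```

```text
pics
{'time_s': 0.0, 'qpos': array([ 6.65767615e+01,  1.83519828e+01,  8.97076982e+01,  9.37981884e-04,
        7.20425762e+01, -1.14863882e+00]), 'qvel': array([ 0.09436953, -0.02639593, -0.0640377 , -0.03759855, -0.0809135 ,
        0.05825323]), 'effort': array([-6.65213483e-04, -4.12455225e+01, -2.31963426e+01,  7.24799163e-02,
        4.58368845e-02, -1.40605171e-04]), 'ee_pos': array([217.76859994, 531.61658672, 213.10809413]), 'ee_rot': array([-89.99705854,   0.10221879,  67.72511292]), 'force': array([ 0.24801932,  0.30818568, -0.34648433]), 'torque': array([-0.00664897, -0.01156556, -0.01905868]), 'gripper_width': 91.0852933350427}
18.8
side {'fov_y': 51.05264038347612, 'cx': 253.52711732925712, 'cy': 192.10143975565455, 'extrinsics': array([[ 8.88101119e-01, -4.59480838e-01, -1.24000776e-02,
        -3.97283270e+02],
       [ 3.67393232e-01,  6.93382257e-01,  6.19873583e-01,
        -2.57855083e+02],
       [-2.76222040e-01, -5.55066128e-01,  7.84603708e-01,
        -8.75701995e+02],
       [ 0.00000000e+00,  0.00000000e+00,  0.00000000e+00,
         1.00000000e+00]])}
top 
[... 180 characters left out ...]

       [ 9.90247536e-01,  2.65282874e-02,  1.36770128e-01,
        -4.70616613e+02],
       [-1.36326278e-01, -1.78829331e-02,  9.90502573e-01,
        -8.23263642e+02],
       [ 0.00000000e+00,  0.00000000e+00,  0.00000000e+00,
         1.00000000e+00]])}
wrist {'fov_y': 61.736191886359094, 'cx': 252.14535611237045, 'cy': 186.5425422596508, 'extrinsics': array([[ 3.78840366e-01,  9.25460554e-01, -1.65518283e-03,
        -5.72522682e+02],
       [-8.97024917e-01,  3.66759018e-01, -2.46645741e-01,
         2.82203729e+01],
       [-2.27653851e-01,  9.49241030e-02,  9.69104297e-01,
        -3.89851331e+02],
       [ 0.00000000e+00,  0.00000000e+00,  0.00000000e+00,
         1.00000000e+00]])}
```

View pics/a_top.png

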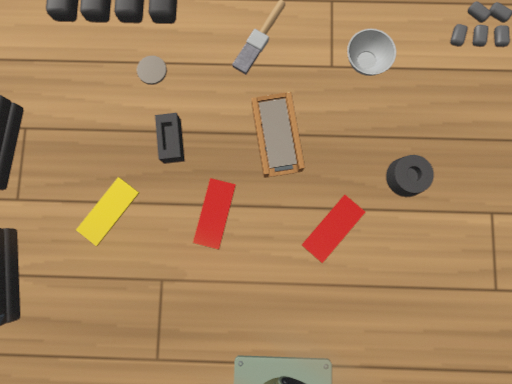

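View pics/a_side.png

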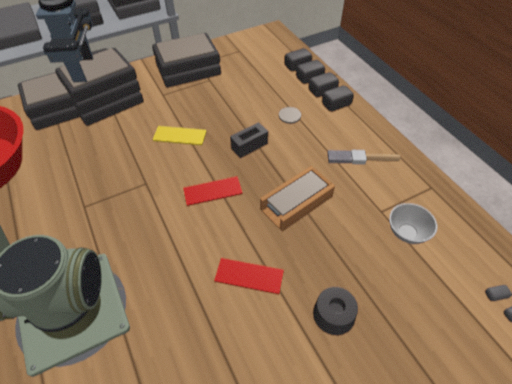

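View pics/a_wrist.png

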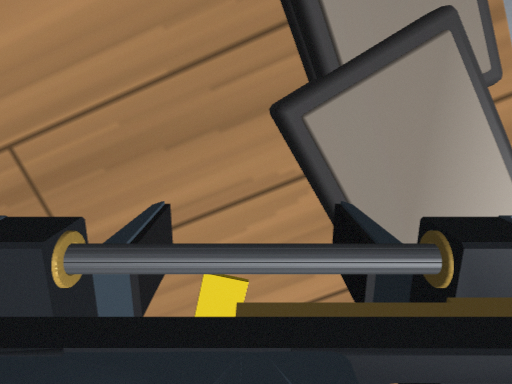

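```bash
python3 - <<'E'
import cv2,numpy as np
a=cv2.imread("pics/a_top.png")
def c(im,x,y,w,h,k,n): cv2.imwrite(n,cv2.resize(im[y:y+h,x:x+w],None,fx=k,fy=k,interpolation=cv2.INTER_CUBIC))
c(a,140,80,180,110,4,"pics/b_top.png")
b=cv2.imread("pics/a_side.png")
c(b,220,110,125,125,4.8,"pics/b_side.png")
E
```

```text
(no output)
```

View pics/b_top.png

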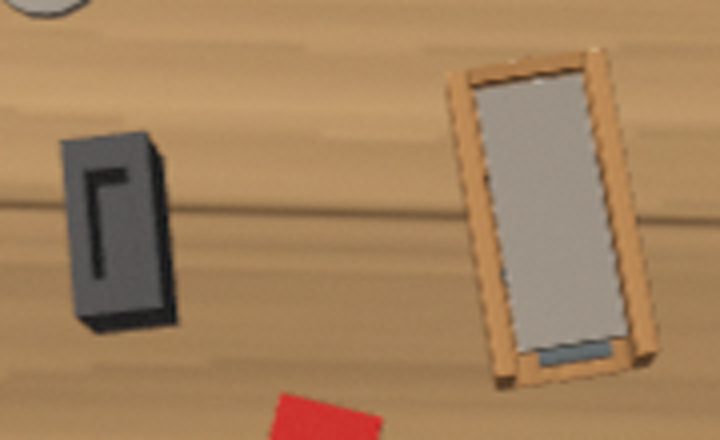

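View pics/b_side.png

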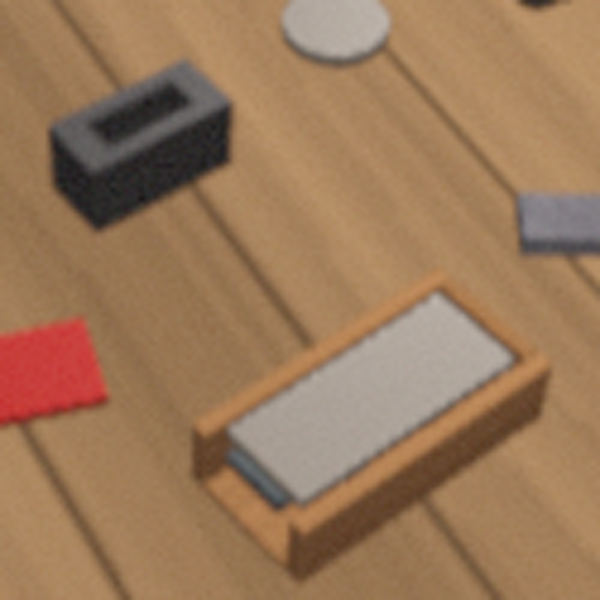

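```bash
cat > h.py <<'E'
import numpy as np, cv2
from scipy.optimize import least_squares
from workcell import state, vision, env
def proj(P,m):
    E=m["extrinsics"];c=P@E[:3,:3].T+E[:3,3]
    f=192/np.tan(np.radians(m["fov_y"])/2)
    return np.c_[m["cx"]+f*c[:,0]/-c[:,2], m["cy"]-f*c[:,1]/-c[:,2]]
def rect(p,L,W,z):
    x,y,a=p;c,s=np.cos(a),np.sin(a)
    q=np.array([[-L/2,-W/2],[L/2,-W/2],[L/2,W/2],[-L/2,W/2]])
    return np.c_[q@np.array([[c,s],[-s,c]])+[x,y],np.full(4,z)]
def fit(obs,L,W,z,p0):
    f=lambda p:np.concatenate([(proj(rect(p,L,W,z),m)-o).ravel() for m,o in obs])
    r=least_squares(f,p0); return r.x,f(r.x).reshape(-1,4,2)
def un(pts,x0,y0,k): return (np.array(pts,float)+.5)/k-.5+[x0,y0]
E
python3 - <<'E'
from h import *
T=vision.camera_model("top");S=vision.camera_model("side")
# order: near-right(-L,-W), far-right, far-left, near-left (W + = left = +y)
t=un([(163,308),(148,132),(62,141),(77,318)],140,80,4)
s=un([(95,168),(231,102),(187,62),(52,128)],220,110,4.8)
t2=un([(627,335),(583,70),(472,88),(518,352)],140,80,4)
s2=un([(302,503),(517,357),(436,290),(229,431)],220,110,4.8)
for tt,ss,L,W,z,p0 in((t,s,100,48,52,(500,200,0)),(t2,s2,150,60,46,(500,0,0))):
    for ob in ([(T,tt)],[(S,ss)],[(T,tt),(S,ss)]):
        p,r=fit(ob,L,W,z,p0); print(p[:2].round(1),np.degrees(p[2]).round(2)); 
    print(r.round(1).tolist())
E
```

```text
[568.5 263.2] 8.06
[570.4 263.1] 7.98
[569.2 263.1] 8.03
[[[0.3, -0.2], [0.2, -0.4], [0.0, -0.3], [-0.2, -0.3]], [[-0.4, 1.2], [0.3, 0.2], [-0.4, -0.7], [-1.0, -0.3]]]
[584.1  24.3] 10.58
[584.7  23.4] 11.52
[584.4  23.9] 10.95
[[[0.4, -0.5], [-0.6, 0.3], [0.5, 0.1], [0.3, -0.3]], [[-0.1, -0.2], [-0.4, 0.1], [0.3, 0.3], [-0.6, -0.6]]]
```

```bash
cat >> h.py <<'E'
def go(xyz,yaw):
    from scipy.spatial.transform import Rotation as R
    s=state(); r=R.from_euler('xyz',s["ee_rot"],degrees=True).as_matrix()
    d=r.T@(np.array(xyz)-s["ee_pos"])/10
    cur=s["ee_rot"][2]; t=-((yaw-cur+180)%360-180)
    print("t",round(s["time_s"],2),"pos",s["ee_pos"].round(1),"rot",s["ee_rot"].round(1),"F",s["force"].round(1),"w",round(s["gripper_width"],1))
    print("shift cm",d.round(2),"turn",round(t,1))
E
python3 -c "
from h import *
go([518.7,11.1,150],101)"
```

```text
t 0.15 pos [217.8 531.7 213.3] rot [-90.    0.1  67.7] F [-0.5 -0.8 -0. ] w 91.5
shift cm [-36.76   6.38 -47.58] turn -33.3
```

```bash
python3 -m handwheel '[[0,[-3,0,-4],-5],[0,[-6,0,-8],-10],[0,[-9,0.5,-12],-15],[0,[-12,1,-16],-20],[0,[-15,1.5,-20],-25],[0,[-18,2,-24],-30],[0,[-21,2.5,-28],-33.3],[0,[-24,3,-32],-33.3],[0,[-27,3.5,-35.5],-33.3],[0,[-30,4,-39],-33.3]]' 20
python3 -c "
from h import *
go([518.7,11.1,130],101)"
```

```text
time_s: 1.15
ee_pos: [465.5, 104.2, 173.4]
ee_rot: [-90.0, 0.1, 101.0]
force: [1.0, 0.3, -0.4]
gripper_width: 14.1
t 1.15 pos [465.5 104.2 173.4] rot [-9.00e+01  1.00e-01  1.01e+02] F [ 1.   0.3 -0.4] w 14.1
shift cm [-10.15   4.35  -3.44] turn -0.0
```

```bash
python3 -m handwheel '[[0,[-3,1,-1],0],[0,[-6,2,-2],0],[0,[-8.5,3,-3],0],[0,[-10.15,4.5,-3.44],0],[0,[-10.15,6.5,-3.44],0],[0,[-10.15,8.5,-3.44],0],[0,[-10.15,10.3,-3.44],0],[0,[-10.15,10.3,-3.44],0],[0,[-10.15,10.3,-3.44],0]]'
python3 - <<'E'
from h import *
go([518.7,11.1,46],101)
for n in("top","side"):
    im=vision.grab_frame(n)[:,:,::-1]
    x,y=(200,60) if n=="top" else (220,110)
    cv2.imwrite(f"pics/c_{n}.png",cv2.resize(im[y:y+150,x:x+150],None,fx=4,fy=4))
E
```

```text
time_s: 2.05
ee_pos: [518.7, 11.1, 70.6]
ee_rot: [-89.9, 0.1, 101.0]
force: [0.4, -0.1, 0.7]
gripper_width: 0.4
t 2.05 pos [518.7  11.1  70.6] rot [-8.99e+01  1.00e-01  1.01e+02] F [ 0.4 -0.1  0.7] w 0.4
shift cm [ 0.01  2.46 -0.01] turn -0.0
```

View pics/c_side.png

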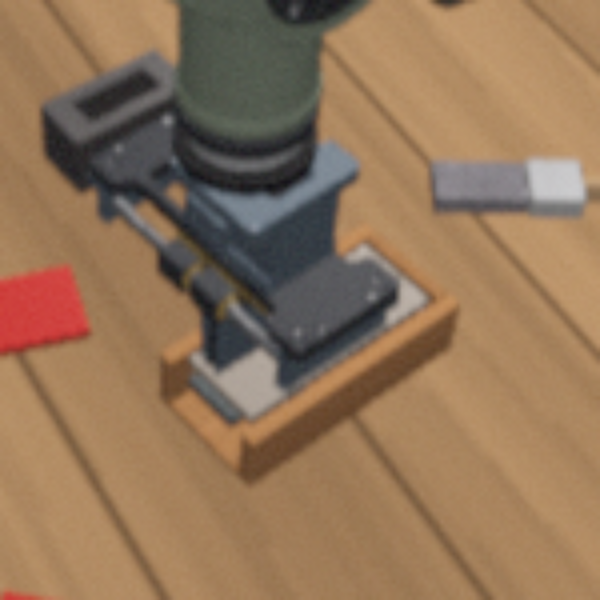

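View pics/c_top.png

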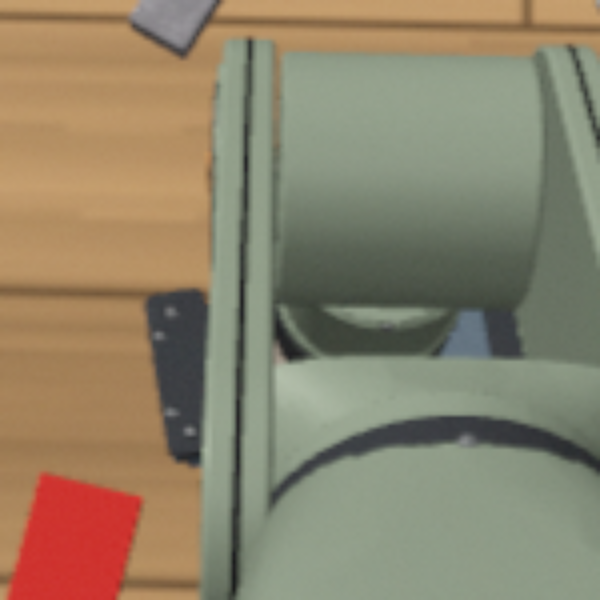

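```bash
python3 -m handwheel '[[0,[0,0.8,0],0],[0,[0,1.6,0],0],[0,[0,2.1,0],0],[0,[0,2.4,0],0],[0,[0,2.6,0],0],[0,[0,2.8,0],0]]'; python3 -m handwheel '[[0,[0,0.2,0],0],[0,[0,0.4,0],0]]';python3 -m handwheel '[[0,[0,0.2,0],0],[0,[0,0.4,0],0]]'
```

```text
time_s: 2.75
ee_pos: [518.4, 10.9, 44.4]
ee_rot: [-89.9, 0.1, 101.0]
force: [-7.0, -0.8, 15.1]
gripper_width: 0.7
time_s: 2.95
ee_pos: [517.4, 10.8, 41.8]
ee_rot: [-89.8, 0.1, 101.0]
force: [-6.9, -1.3, 13.2]
gripper_width: 0.7
time_s: 3.15
ee_pos: [516.5, 10.6, 39.2]
ee_rot: [-89.8, 0.1, 101.0]
force: [-5.3, -0.8, 13.3]
gripper_width: 0.4
```

```bash
python3 -m handwheel '[[0,[0,0.2,0],0],[0,[0,0.4,0],0],[0,[0,0.5,0],0]]';python3 -m handwheel '[[0,[0,0.2,0],0],[0,[0,0.4,0],0]]'
```

```text
time_s: 3.45
ee_pos: [515.7, 10.4, 35.2]
ee_rot: [-89.7, 0.1, 101.1]
force: [-4.3, -0.6, 10.8]
gripper_width: 0.4
time_s: 3.65
ee_pos: [515.6, 10.4, 33.2]
ee_rot: [-89.7, 0.1, 101.1]
force: [-7.4, -0.3, 29.0]
gripper_width: 0.3
```

```bash
python3 - <<'E'
from h import *
im=vision.grab_frame("side")[:,:,::-1]
cv2.imwrite(f"pics/d_side.png",cv2.resize(im[110:260,220:370],None,fx=4,fy=4))
print(state()["force"])
E
```

```text
[-6.78170004  0.08037056 20.24275136]
```

View pics/d_side.png

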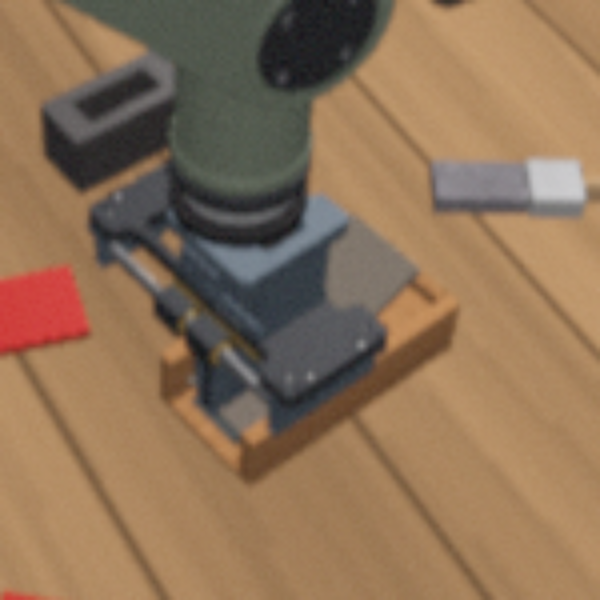

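```bash
python3 -m handwheel '[[0,[0,-1,0],0],[0,[0,-3,0],0],[0,[0,-7,0],0],[2,[0,-11,0],0],[5,[3,-14,0],0],[9.1,[7,-15,0],0],[9.1,[11,-15,0],0],[9.1,[15,-15,0],0],[9.1,[18,-15,0],0],[9.1,[20,-15,0],0]]'
python3 - <<'E'
from h import *
go([518.7,11.1,46],101)
for n in("top","side"):
    im=vision.grab_frame(n)[:,:,::-1]
    x,y=(220,70) if n=="top" else (220,110)
    cv2.imwrite(f"pics/e_{n}.png",cv2.resize(im[y:y+120,x:x+120],None,fx=5,fy=5,interpolation=cv2.INTER_CUBIC))
E
```

```text
time_s: 4.7
ee_pos: [477.4, 209.1, 183.3]
ee_rot: [-89.7, 0.1, 101.2]
force: [1.1, 0.1, -0.2]
gripper_width: 53.6
t 4.7 pos [477.4 209.1 183.3] rot [-8.970e+01  1.000e-01  1.012e+02] F [ 1.1  0.1 -0.2] w 53.6
shift cm [-20.21  13.75  -0.28] turn 0.2
```

View pics/e_side.png

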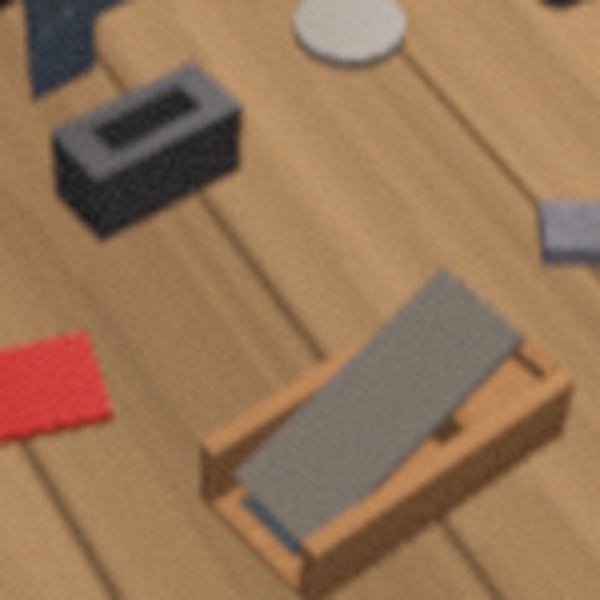

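View pics/e_top.png

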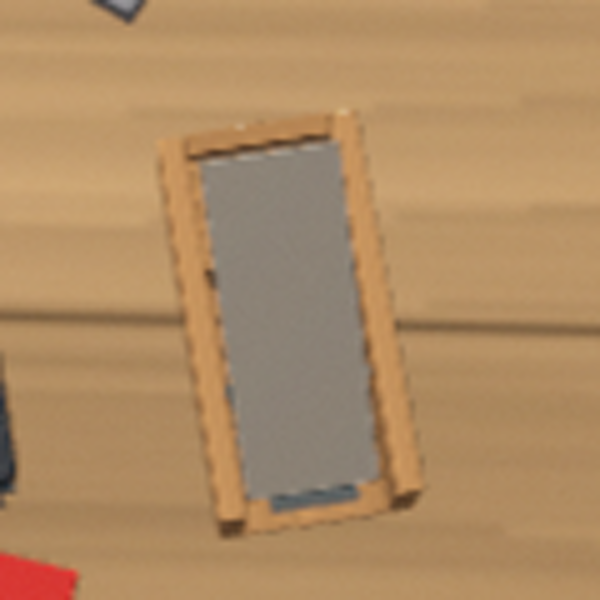

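```bash
python3 - <<'E'
from h import *
from scipy.spatial.transform import Rotation as R
T=vision.camera_model("top");S=vision.camera_model("side")
t=un([(382,481),(338,142),(200,162),(246,498)],220,70,5)
s=un([(310,537),(525,335),(445,268),(236,475)],220,110,5)
q=np.array([[-75,-30,4],[75,-30,4],[75,30,4],[-75,30,4.]])
def f(p):
    P=R.from_euler('zy',[p[3],-p[4]]).as_matrix() if 0 else (R.from_euler('z',p[3])*R.from_euler('y',-p[4])).as_matrix()
    P=q@P.T+p[:3]
    return np.r_[(proj(P,T)-t).ravel(),((proj(P,S)-s)[1:]).ravel()]
r=least_squares(f,[580,24,50,.19,.45]);p=r.x
print(p[:3].round(1),np.degrees(p[3:]).round(1),r.fun.round(1))
E
```

```text
[578.5  22.7  49.6] [10.6 25.4] [-0.4 -0.5  0.3 -0.4 -0.  -0.1  0.2  0.3  0.1  0.4 -0.5 -0.2 -0.5  0.1]
```

```bash
python3 -c "
from h import *
go([627.2,32,150],100.8)
go([627.2,32,56],100.8)"
```

```text
t 4.8 pos [477.6 209.2 183.2] rot [-89.7   0.  101.2] F [-0.6 -0.4 -0.2] w 61.5
shift cm [-20.29   3.28 -11.24] turn 0.4
t 4.8 pos [477.6 209.2 183.2] rot [-89.7   0.  101.2] F [-0.6 -0.4 -0.2] w 61.5
shift cm [-20.28  12.68 -11.28] turn 0.4
```

```bash
python3 -m handwheel '[[9.1,[-3,0.5,-2],0.4],[9.1,[-6.5,1,-4],0.4],[9.1,[-10,1.5,-6],0.4],[9.1,[-13.5,2,-8],0.4],[9.1,[-17,2.5,-9.5],0.4],[9.1,[-19.5,3,-10.8],0.4],[9.1,[-20.29,3.28,-11.25],0.4],[9.1,[-20.29,3.28,-11.25],0.4],[9.1,[-20.29,3.28,-11.25],0.4]]'
python3 - <<'E'
from h import *
go([627.2,32,56],100.8)
im=vision.grab_frame("wrist")[:,:,::-1]
cv2.imwrite("pics/f_w.png",im)
im=vision.grab_frame("side")[:,:,::-1]
cv2.imwrite("pics/f_s.png",cv2.resize(im[110:230,220:370],None,fx=4,fy=4,interpolation=cv2.INTER_CUBIC))
E
```

```text
time_s: 5.7
ee_pos: [626.6, 32.3, 150.0]
ee_rot: [-89.7, 0.0, 100.8]
force: [0.3, -0.3, -0.1]
gripper_width: 91.2
t 5.7 pos [626.6  32.3 150. ] rot [-89.7   0.  100.8] F [ 0.3 -0.3 -0.1] w 91.2
shift cm [-0.04  9.4  -0.11] turn 0.0
```

View pics/f_w.png

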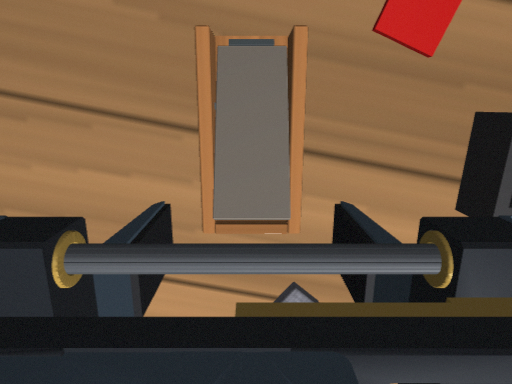

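View pics/f_s.png

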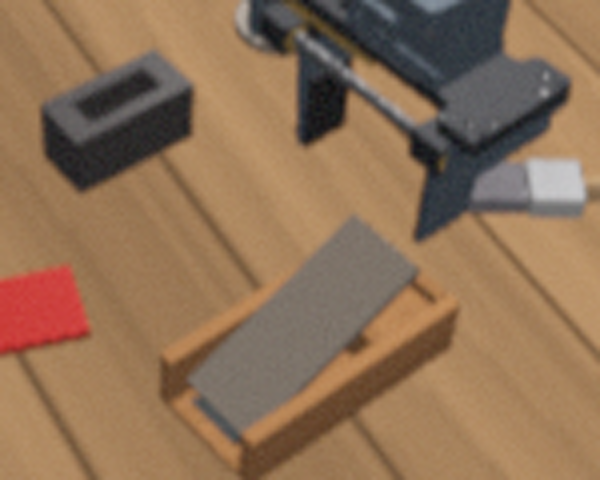

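```bash
python3 -m handwheel '[[9.1,[0,2,0],0],[9.1,[0,4.5,0],0],[9.1,[0,6.5,0],0],[9.1,[0,8.2,0],0],[9.1,[0,9.1,0],0],[9.1,[0,9.4,0],0],[9.1,[0,9.4,0],0]]'
python3 -m handwheel '[[5.5,[0,0,0],0],[5.5,[0,0,0],0],[5.5,[0,0,0],0],[5.5,[0,0,0],0],[5.5,[0,0,0],0],[5.5,[0,0,0],0]]' 30
python3 - <<'E'
from h import *
go([627.2,32,56],100.8)
im=vision.grab_frame("side")[:,:,::-1]
cv2.imwrite("pics/g_s.png",cv2.resize(im[110:230,220:370],None,fx=4,fy=4,interpolation=cv2.INTER_CUBIC))
E
```

```text
time_s: 6.5
ee_pos: [626.2, 33.4, 56.8]
ee_rot: [-89.8, 0.0, 101.0]
force: [0.8, -0.3, 0.2]
gripper_width: 91.1
time_s: 7.1
ee_pos: [626.4, 33.3, 57.1]
ee_rot: [-89.8, 0.0, 100.9]
force: [-1.0, 0.2, 1.6]
gripper_width: 59.9
t 7.1 pos [626.4  33.3  57.1] rot [-89.8   0.  100.9] F [-1.   0.2  1.6] w 59.9
shift cm [-0.14  0.11 -0.06] turn 0.1
```

View pics/g_s.png

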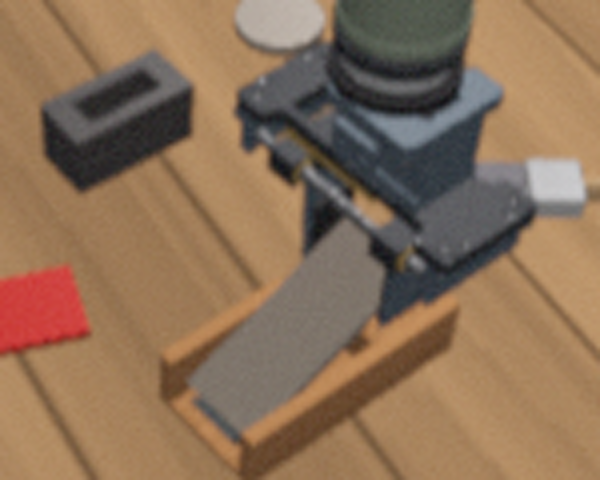

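```bash
python3 -m handwheel '[[4,[0,0,0],0],[4,[0,-0.3,0],0],[4,[0,-0.8,0],0],[4,[0,-1.6,0],0],[4,[0,-2.6,0],0],[4,[0,-4,0],0],[4,[0,-5.5,0],0],[4,[0,-7,0],0],[4,[0,-8,0],0],[4,[0,-8,0],0]]' 40
python3 - <<'E'
from h import *
go([627.2,32,56],100.8)
im=vision.grab_frame("side")[:,:,::-1]
cv2.imwrite("pics/h_s.png",cv2.resize(im[90:230,220:370],None,fx=4,fy=4,interpolation=cv2.INTER_CUBIC))
im=vision.grab_frame("wrist")[:,:,::-1]
cv2.imwrite("pics/h_w.png",im)
E
```

```text
time_s: 8.15
ee_pos: [627.9, 33.5, 139.5]
ee_rot: [-90.0, 0.1, 100.9]
force: [-0.0, -0.0, -1.4]
gripper_width: 59.6
t 8.15 pos [627.9  33.5 139.5] rot [-9.000e+01  1.000e-01  1.009e+02] F [-0.  -0.  -1.4] w 59.6
shift cm [-0.12  8.35  0.1 ] turn 0.1
```

View pics/h_s.png

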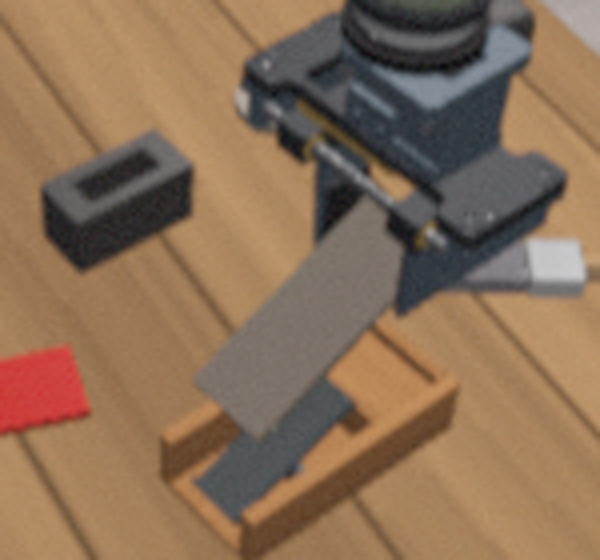

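View pics/h_w.png

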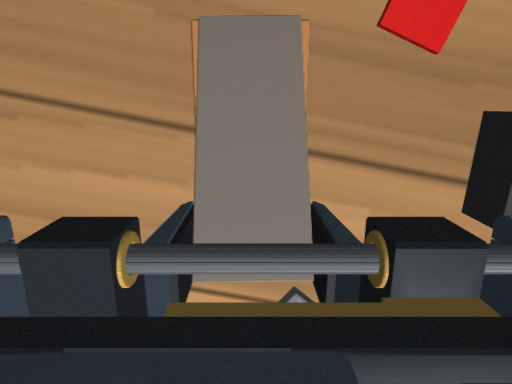

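```bash
python3 - <<'E'
from h import *
from scipy.spatial.transform import Rotation as R
W=vision.camera_model("wrist");S=vision.camera_model("side");st=state()
w=np.array([(199,16),(300,15),(312,281),(193,281.)])  # low-right? order below
s=un([(195,382),(260,440)],220,90,4)
# wrist looks towards robot at image top: image left = robot's -y? test both
for sg in(1,-1):
  q=np.array([[-75,-30*sg,4],[-75,30*sg,4],[75,30*sg,4],[75,-30*sg,4.]])
  def f(p):
    M=(R.from_euler('z',p[3])*R.from_euler('y',-p[4])).as_matrix()
    P=q@M.T+p[:3]
    qs=np.array([[-75,30,4],[-75,-30,4.]])@M.T+p[:3]
    return np.r_[(proj(P,W)-w).ravel(),(proj(qs,S)-s).ravel()]
  r=least_squares(f,[580,24,130,.19,.45]);p=r.x
  print(p[:3].round(1),np.degrees(p[3:]).round(1),r.fun.round(1))
  g=np.array([np.cos(p[3]),np.sin(p[3])]); d=st["ee_pos"][:2]-p[:2]
  print("along",d@g,"across",-d[0]*g[1]+d[1]*g[0],"ee z-18.8..",st["ee_pos"][2]+18.8-p[2])
E
```

```text
[577.5  21.6 128.2] [11.6 23.8] [-0.7  0.4  0.9  0.  -0.3 -0.4  0.   0.8 -1.8  0.5 -1.3  1.6]
along 50.38318993656981 across 1.658615986816372 ee z-18.8.. 27.7858035159052
[590.6  24.4  80.4] [11.4  7.1] [  96.4   24.3  -94.    26.  -100.9  -24.2  100.5  -24.7    0.7    5.5
    0.8    6.4]
along 36.97476498331113 across 1.7487465297336309 ee z-18.8.. 75.58546376945388
```

```bash
python3 -c "
from h import *
go([623.7,270.8,125],98)"
```

```text
t 8.25 pos [626.5  33.4 137.2] rot [-89.8   0.  101. ] F [-0.1 -0.  -2.6] w 59.6
shift cm [23.36  1.18 -4.24] turn 3.0
```

```bash
python3 -m handwheel '[[4,[0.7,0,-0.1],0],[4,[2.2,0,-0.4],0],[4,[4.2,0,-0.8],0.5],[4,[6.6,0,-1.2],1],[4,[9,0,-1.6],1.5],[4,[11.4,0,-2.1],2],[4,[13.8,0,-2.5],2.5],[4,[16.2,0,-2.9],3],[4,[18.4,0,-3.3],3],[4,[20.4,0,-3.7],3]]'
python3 -c "
from h import *
go([623.7,270.8,120],98)"
```

```text
time_s: 9.25
ee_pos: [623.3, 243.1, 136.2]
ee_rot: [-89.7, 0.0, 98.0]
force: [-0.5, -0.5, -2.7]
gripper_width: 59.8
t 9.25 pos [623.3 243.1 136.2] rot [-89.7   0.   98. ] F [-0.5 -0.5 -2.7] w 59.8
shift cm [ 2.73  1.61 -0.44] turn 0.0
```

```bash
python3 -m handwheel '[[4,[1.2,0.2,-0.2],0],[4,[2.1,0.6,-0.4],0],[4,[2.6,1.1,-0.44],0],[4,[2.73,1.5,-0.44],0],[4,[2.73,1.6,-0.44],0],[4,[2.73,1.6,-0.44],0],[4,[2.73,1.6,-0.44],0]]'
python3 - <<'E'
from h import *
go([623.7,270.8,92],98)
for n in("side","wrist","top"):
    im=vision.grab_frame(n)[:,:,::-1]
    cv2.imwrite(f"pics/i_{n}.png",cv2.resize(im[60:180,190:340],None,fx=4,fy=4,interpolation=cv2.INTER_CUBIC) if n=="side" else im)
E
```

```text
time_s: 9.95
ee_pos: [624.0, 270.1, 120.4]
ee_rot: [-89.7, 0.0, 98.0]
force: [-1.1, -0.6, -1.8]
gripper_width: 59.5
t 9.95 pos [624.  270.1 120.4] rot [-89.7   0.   98. ] F [-1.1 -0.6 -1.8] w 59.5
shift cm [0.08 2.84 0.01] turn -0.0
```

View pics/i_side.png

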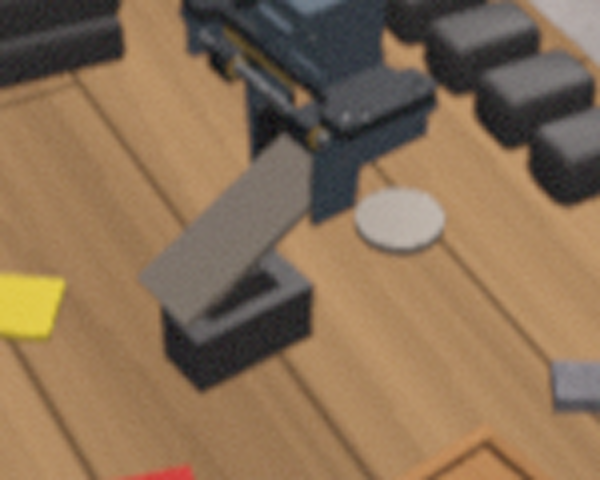

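View pics/i_wrist.png

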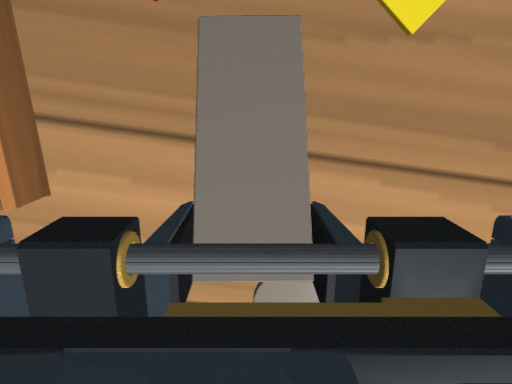

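```bash
python3 -m handwheel '[[4,[0.08,0.5,0],0],[4,[0.08,1.2,0],0],[4,[0.08,1.8,0],0],[4,[0.08,2.3,0],0],[4,[0.08,2.6,0],0],[4,[0.08,2.7,0],0]]'
python3 -m handwheel '[[4,[0,0.2,0],0],[4,[0,0.4,0],0]]'
python3 -m handwheel '[[4,[0,0.2,0],0],[4,[0,0.4,0],0]]'
```

```text
time_s: 10.7
ee_pos: [623.5, 271.1, 92.8]
ee_rot: [-89.7, 0.1, 98.0]
force: [-0.3, 0.4, -1.6]
gripper_width: 59.7
time_s: 10.9
ee_pos: [623.6, 271.2, 88.8]
ee_rot: [-89.7, 0.0, 98.0]
force: [0.6, -0.2, -1.7]
gripper_width: 59.7
time_s: 11.1
ee_pos: [623.8, 271.1, 85.4]
ee_rot: [-89.7, 0.0, 98.0]
force: [-0.5, -1.0, 2.0]
gripper_width: 59.5
```

```bash
python3 -m handwheel '[[5,[0,0,0],0],[5,[0,0.2,0],0],[5,[0,0.5,0],0],[5,[0,0.8,0],0]]' 8
python3 -m handwheel '[[5,[0,0.3,0],0],[5,[0,0.6,0],0],[5,[0,0.9,0],0]]'
python3 - <<'E'
from h import *
go([623.7,270.8,42],98)
for n in("side","wrist"):
    im=vision.grab_frame(n)[:,:,::-1]
    cv2.imwrite(f"pics/j_{n}.png",cv2.resize(im[60:180,190:340],None,fx=4,fy=4,interpolation=cv2.INTER_CUBIC) if n=="side" else im)
E
```

```text
time_s: 11.5
ee_pos: [623.9, 271.2, 77.3]
ee_rot: [-89.8, 0.0, 98.0]
force: [0.3, 0.0, 0.1]
gripper_width: 59.6
time_s: 11.8
ee_pos: [624.0, 271.2, 68.0]
ee_rot: [-89.8, 0.0, 98.0]
force: [0.1, -0.3, 0.9]
gripper_width: 60.1
t 11.8 pos [624.  271.2  68. ] rot [-89.8   0.   98. ] F [ 0.1 -0.3  0.9] w 60.1
shift cm [-0.04  2.6   0.03] turn -0.0
```

View pics/j_side.png

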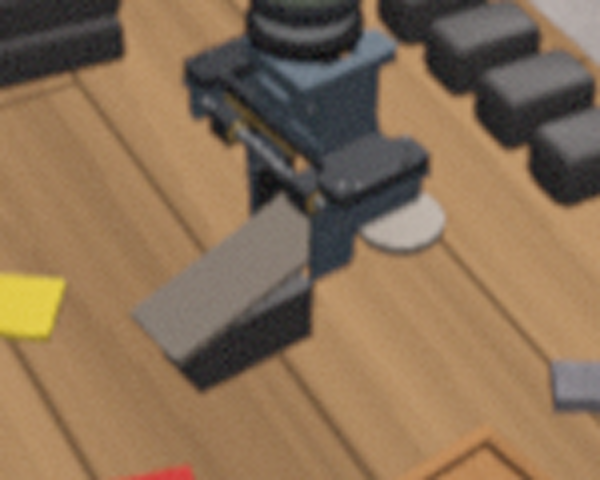

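View pics/j_wrist.png

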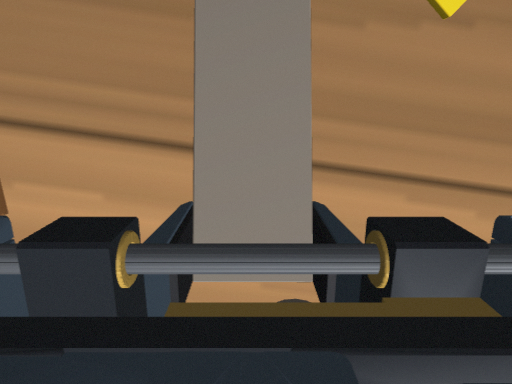

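Rotating nicely in the grip. Continue down.

```bash
python3 -m handwheel '[[5,[0,0.3,0],0],[5,[0,0.6,0],0],[5,[0,0.9,0],0],[5,[0,1.2,0],0],[5,[0,1.5,0],0],[5,[0,1.7,0],0]]'
python3 -m handwheel '[[5,[0,0.15,0],0],[5,[0,0.3,0],0]]'
python3 - <<'E'
from h import *
go([623.7,270.8,42],98)
for n in("side",):
    im=vision.grab_frame(n)[:,:,::-1]
    cv2.imwrite(f"pics/k_{n}.png",cv2.resize(im[80:180,200:310],None,fx=5,fy=5,interpolation=cv2.INTER_CUBIC))
E
```

```text
time_s: 12.5
ee_pos: [623.5, 271.1, 50.4]
ee_rot: [-89.7, 0.0, 98.0]
force: [1.6, 0.2, -0.2]
gripper_width: 59.7
time_s: 12.7
ee_pos: [623.6, 271.1, 47.2]
ee_rot: [-89.7, 0.0, 98.0]
force: [0.4, 0.2, 0.4]
gripper_width: 60.0
t 12.7 pos [623.6 271.1  47.2] rot [-89.7   0.   98. ] F [0.4 0.2 0.4] w 60.0
shift cm [-0.03  0.52 -0.01] turn -0.0
```

View pics/k_side.png

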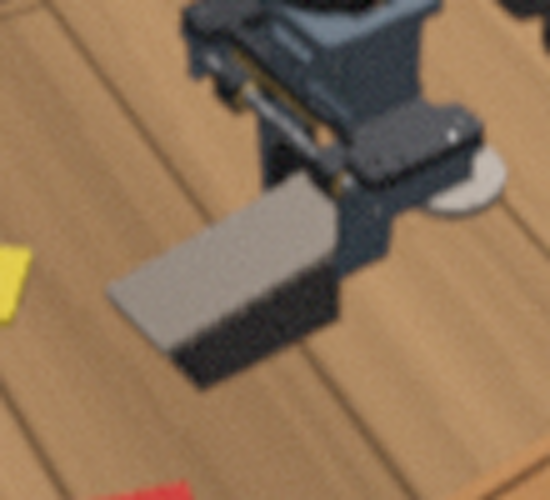

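```bash
python3 -m handwheel '[[5,[0,0.1,0],0],[5,[0,0.25,0],0]]'
python3 -m handwheel '[[5,[0,0.1,0],0],[5,[0,0.2,0],0]]'
python3 -m handwheel '[[5,[0,0.1,0],0],[5,[0,0.1,0],0]]'
```

```text
time_s: 12.95
ee_pos: [623.6, 271.1, 44.5]
ee_rot: [-89.7, 0.0, 98.0]
force: [0.7, -0.3, 1.0]
gripper_width: 59.8
time_s: 13.15
ee_pos: [623.6, 271.1, 42.5]
ee_rot: [-89.7, 0.0, 98.0]
force: [1.3, -0.2, 0.1]
gripper_width: 60.0
time_s: 13.35
ee_pos: [623.6, 271.1, 41.3]
ee_rot: [-89.7, 0.0, 98.0]
force: [0.6, 0.9, -1.1]
gripper_width: 59.7
```

```bash
python3 - <<'E'
from h import *
go([623.7,270.8,42],98)
for n in("side","wrist"):
    im=vision.grab_frame(n)[:,:,::-1]
    cv2.imwrite(f"pics/l_{n}.png",cv2.resize(im[100:180,210:290],None,fx=7,fy=7,interpolation=cv2.INTER_CUBIC) if n=="side" else im)
E
```

```text
t 13.35 pos [623.6 271.1  41.3] rot [-89.7   0.   98. ] F [ 0.6  0.9 -1.1] w 59.7
shift cm [-0.03 -0.07 -0.01] turn -0.0
```

View pics/l_side.png

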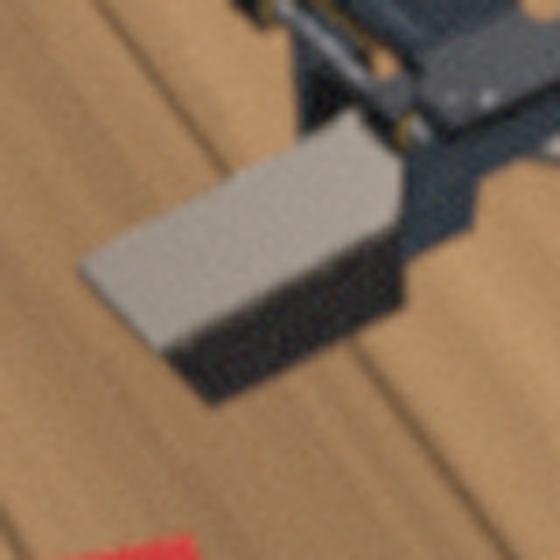

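View pics/l_wrist.png

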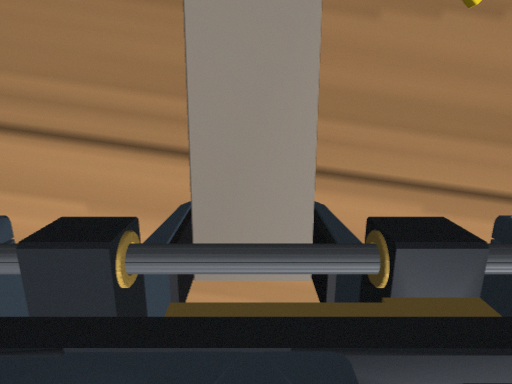

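```bash
cat > k.py <<'E'
from h import *
from scipy.spatial.transform import Rotation as R
W=vision.camera_model("wrist");S=vision.camera_model("side")
s=un([(80,265),(160,353)],210,100,7)
wl=np.array([(186,0),(191,200),(321,0),(316,200.)])
we=280.
def f(p):
    M=(R.from_euler('z',p[3])*R.from_euler('y',-p[4])).as_matrix()
    qs=np.array([[-75,30,4],[-75,-30,4.]])@M.T+p[:3]
    o=[(proj(qs,S)-s).ravel()]
    for sg,a in((-1,wl[:2]),(1,wl[2:])):
        ends=proj(np.array([[-30,30*sg,4],[70,30*sg,4.]])@M.T+p[:3],W)
        d=ends[1]-ends[0];n=np.array([-d[1],d[0]])/np.hypot(*d)
        o.append((a-ends[0])@n)
    e=proj(np.array([[75,0,4.]])@M.T+p[:3],W)
    o.append([e[0,1]-we]);return np.concatenate(o)
r=least_squares(f,[569,263,56,.14,.0]);p=r.x
print(p[:3].round(1),np.degrees(p[3:]).round(1),r.fun.round(1))
pp=proj(rect((569.2,263.1,np.radians(8)),150,60,60),S); print(((pp-[210,100]+.5)*7-.5).round())
E
python3 k.py
```

```text
[566.6 262.1  55.8] [8.  4.3] [-1.   1.  -0.6  0.9 -0.7  0.8  0.8 -0.8  0.4]
[[160. 345.]
 [468. 189.]
 [381. 109.]
 [ 77. 257.]]
```

```bash
python3 -m handwheel '[[5.5,[0,0.1,0],0],[5.5,[0,0.2,0],0],[5.5,[0,0.3,0],0],[5.5,[0,0.3,0],0]]' 4
python3 -c "
from h import *
for n in('side','wrist'):
    im=vision.grab_frame(n)[:,:,::-1]
    cv2.imwrite(f'pics/m_{n}.png',cv2.resize(im[100:180,210:290],None,fx=7,fy=7,interpolation=cv2.INTER_CUBIC) if n=='side' else im)
a=cv2.imread('pics/l_side.png');b=cv2.imread('pics/m_side.png')
"
```

```text
time_s: 13.85
ee_pos: [623.4, 271.0, 38.1]
ee_rot: [-89.7, 0.0, 98.0]
force: [0.0, 1.1, -0.3]
gripper_width: 60.0
```

View pics/m_side.png

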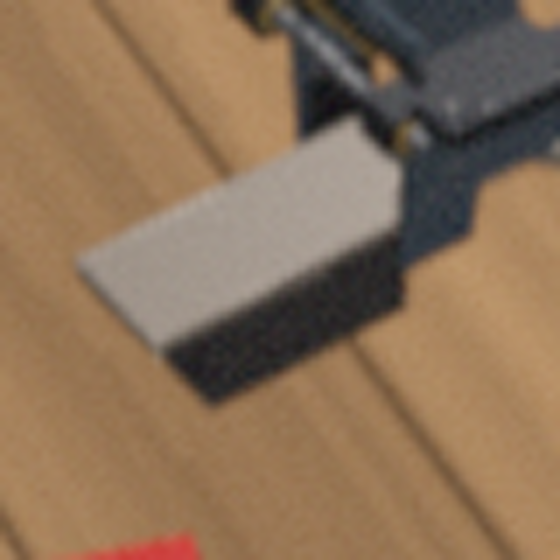

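View pics/m_wrist.png

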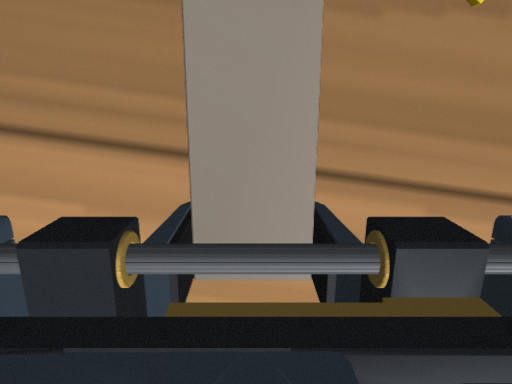

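```bash
python3 -m handwheel '[[5.5,[0,0.1,0],0],[5.5,[0,0.2,0],0],[5.5,[0,0.25,0],0],[5.5,[0,0.25,0],0]]' 4
python3 -c "
from h import *
for n in('side','wrist'):
    im=vision.grab_frame(n)[:,:,::-1]
    cv2.imwrite(f'pics/n_{n}.png',cv2.resize(im[100:180,210:290],None,fx=7,fy=7,interpolation=cv2.INTER_CUBIC) if n=='side' else im)
"
```

```text
time_s: 14.35
ee_pos: [623.5, 271.1, 36.5]
ee_rot: [-89.7, 0.0, 98.0]
force: [-0.9, -0.0, 4.8]
gripper_width: 59.7
```

View pics/n_side.png

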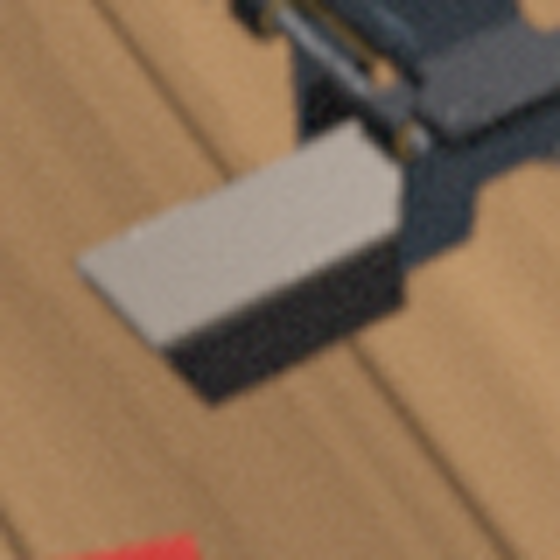

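View pics/n_wrist.png

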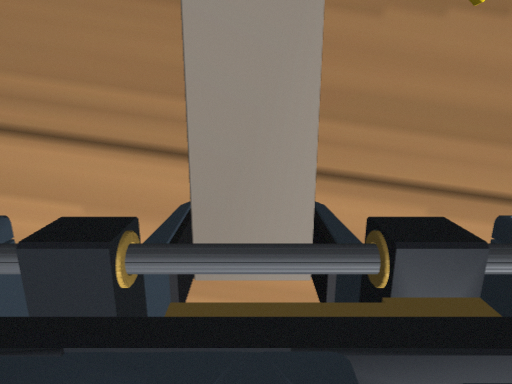

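```bash
sed -i 's/^s=un.*/s=un([(78,259),(160,349)],210,100,7)/; s/^wl=.*/wl=np.array([(183,0),(190,200),(324,0),(317,200.)])/; s/^we=.*/we=279./' k.py; python3 k.py; sed 's/^r=least.*/g=lambda v:f([v[0],v[1],56,v[2],0]);r=least_squares(g,[569,263,.14]);p=np.array([r.x[0],r.x[1],56,r.x[2],0])/' k.py > k2.py; python3 k2.py
```

```text
[565.8 262.   54.6] [8.  1.2] [-1.   1.2 -0.9  0.9 -0.9  1.   0.9 -1.1  0.5]
[[160. 345.]
 [468. 189.]
 [381. 109.]
 [ 77. 257.]]
[565.7 262.   56. ] [8.1 0. ] [-1.1  0.5 -1.   0.1 -2.2  0.7  2.1 -0.7  0.4]
[[160. 345.]
 [468. 189.]
 [381. 109.]
 [ 77. 257.]]
```

```bash
python3 -m handwheel '[[6.3,[0,-0.1,0],0],[7,[0,-0.1,0],0],[8,[0,-0.1,0],0],[9,[0,-0.1,0],0],[9,[0,-0.1,0],0],[9,[0,-0.1,0],0],[9,[0,-0.1,0],0]]'
python3 -m handwheel '[[9,[0,-1,0],0],[9,[0,-3,0],0],[9,[0,-6,0],0],[9,[0,-10,0],0],[9,[-4,-12,0],0],[9,[-8,-12,0],0],[9,[-12,-12,0],0],[9,[-16,-12,0],0],[9,[-20,-12,0],0],[9,[-22,-12,0],0]]'
python3 - <<'E'
from h import *
for n in("top","side"):
    im=vision.grab_frame(n)[:,:,::-1]
    x,y=(130,90) if n=="top" else (205,100)
    cv2.imwrite(f"pics/o_{n}.png",cv2.resize(im[y:y+90,x:x+90],None,fx=6,fy=6,interpolation=cv2.INTER_CUBIC))
E
```

```text
time_s: 15.15
ee_pos: [623.4, 271.1, 37.4]
ee_rot: [-89.7, 0.0, 98.0]
force: [0.1, -0.1, 0.6]
gripper_width: 90.0
time_s: 16.15
ee_pos: [654.9, 50.1, 158.6]
ee_rot: [-89.8, 0.1, 97.9]
force: [0.1, 0.2, 0.0]
gripper_width: 90.0
```

View pics/o_side.png

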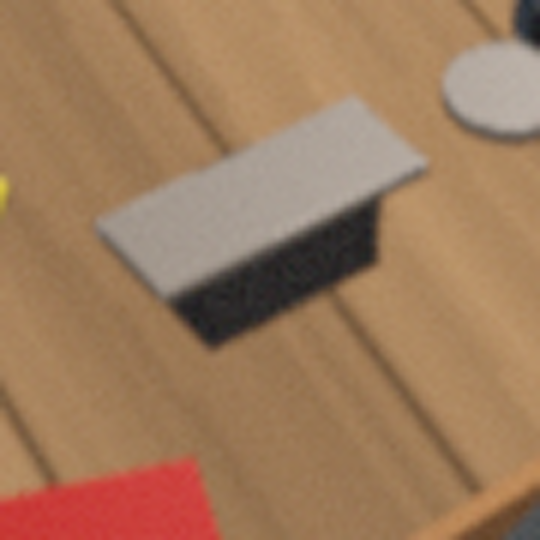

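View pics/o_top.png

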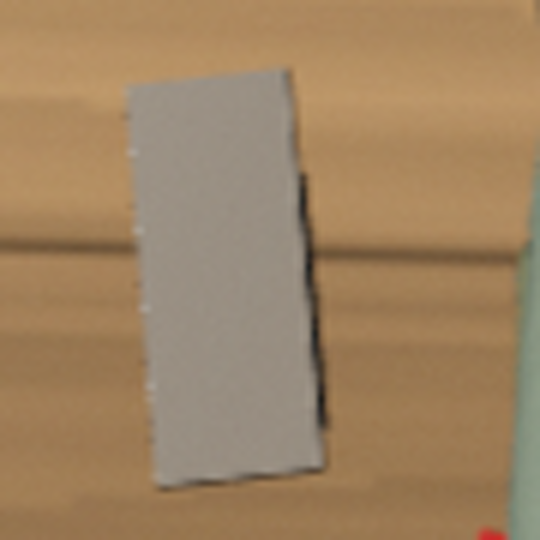

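```bash
python3 - <<'E'
from h import *
T=vision.camera_model("top");S=vision.camera_model("side")
tt=un([(324,467),(289,70),(128,88),(158,488)],130,90,6)
ss=un([(168,296),(428,163),(352,96),(96,224)],205,100,6)
for ob in ([(T,tt)],[(S,ss)],[(T,tt),(S,ss)]):
    p,r=fit(ob,150,60,60,(569,263,.1)); print(p[:2].round(1),np.degrees(p[2]).round(2)); 
print(r.round(1).tolist())
E
```

```text
[566.6 262.8] 7.99
[568.1 262.4] 8.73
[567.1 262.6] 8.2
[[[0.4, 0.2], [0.1, -0.6], [-0.3, -0.5], [0.2, -0.1]], [[-0.7, 0.3], [-0.1, 0.1], [0.1, -0.1], [-0.6, -0.1]]]
```

```bash
python3 -c "
from workcell import job,state
print(job.job_done()); print(state()['time_s'],state()['force'])"
```

```text
the job is handed in; nothing more can be done
None
the job is handed in; nothing more can be done
```

The slab is lying flat over the oblong mould's mouth, lengthwise along it and released, and the job is handed in. The hand-in gave no verdict.

- **Tipping:** I pressed the robot-side end until the push hit the stop (about 29 N on the fingers). The pictures then showed the far end still up at about 25 degrees.
- **Laying:** I gripped the raised end at its 60 mm width and carried the slab over. I then lowered it slowly, with the grip eased to 8 N and then 4 N, until it seated flat. The force at the end was about 5 N.
- **Last check, after release and withdrawal:** From the top and side cameras, the slab sits about 2 mm short of centre along its length, towards the robot. It is within 1 mm of centre across its width. Its direction matches the mould's to about 0.2 degrees, and it fits as flat.
- **Disagreement:** The two cameras differed by about 1.5 mm in absolute position and 0.7 degrees in the slab's direction, but gave nearly the same offset from the mould. I left the 2 mm uncorrected.

Robot time was about 16 s of the 45 s allowed. The gripper was well clear of everything, and I did not touch the red and yellow look-alikes or the round mould.

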